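# Heft two tins and put out the full one

### The arm

A 7-joint arm with a two-finger parallel gripper is mounted at the origin on a cart in front of the work surface, level with it; the furniture and walls round the work are solid. World frame = base frame: x ahead of the robot, y to its left, z up, the work surface at z = 0. Lengths are in m, angles in rad, forces in N, time in s.
With the tool pointing down it reaches from about 0.4 to 0.85 m from the base axis. Payload 4.5 kg.
Tool frame: the origin (TCP) lies at the very end of the fingers, on their centre line; the grasp point (between the pads) lies 19 mm behind it; z points along the fingers, y is the line along which they close (so a half turn about z gives the same grasp; the last joint's range is limited). The gripper opens to 88 mm and grips with 3 to 60 N. Pads are 18 mm wide; open, the fingers measure 123 mm over their backs; the gripper's body (75 mm by 187 mm) begins 45 mm behind the grasp point.
Start: joints at [1.26, 0.689, -0.195, 1.565, 0.157, 0.902, -0.215], TCP at [0.211, -0.588, 0.239] pointing down, gripper open.
Joint ranges: [-3.01, 3.01], [-0.46, 2.08], [-1.47, 1.51], [0.13, 2.56], [-1, 4.14], [0.04, 2.09], [-2.66, 2.66]. Speed limits (rad/s): [2.57, 2.57, 3.14, 3.14, 3.14, 3.14, 3.14].

### API

Orientations are given as a unit quaternion [x, y, z, w].
In Python, from plant import r, eyes, nets gives the robot as it stands.
- The arm moves only by the shell command python3 -m pendant 'ROWS' [FORCE]. ROWS is JSON, a list of rows, each an object of numbers: "claw": the opening, from 0 (shut) to 1 (fully open); "dx", "dy", "dz": the shift along the world's x, y, z in mm; "twist": the turn about the world's z in rad. In form: [{"claw": .., "dx": .., "dy": .., "dz": .., "twist": ..}, ...]. A call has 1 to 8 rows; each row is the pose to reach, as a shift and turn from the pose commanded when the call began; what a row does not reach only later rows make up. A row lasts 1/10 s, in which the tool goes at most 50 mm and 8.59 degrees, less where a joint would pass 70% of its speed; a pose out of reach is approached as far as the arm can. A call with a gripper value outside its range is refused whole. The fingers move at their own pace and stop on an object; FORCE is the grip in N (left out, the last holds). Time passes only in rows, so rows that repeat a pose let the fingers close. It gives the time, the measured TCP pose, the force, the opening and the grip force at its end, in the units of the state.
- r.get_state(): the state, without advancing time (a new reading comes with each control period).
- eyes.snapshot(name): name is "scene" or "side" or "wrist"; returns (picture, depth): 480x640x3 uint8, blue, green, red; 480x640 float32, m along the optical axis (not along the pixel's ray), 0 where there is no reading.
- eyes.camera_info(name): a dict with "K" (3x3 intrinsics, pixels), "D" ([k1, k2, p1, p2, k3] as OpenCV has them; the pictures are not rectified), "world_to_cam" (4x4, takes a point from world to camera coordinates); the wrist camera has in their place "T_tool_cam" (4x4, takes a point from camera to tool coordinates, whose origin is the TCP and whose axes are the flange's). Camera axes: x right, y down, z forward; pixel columns grow to the right and rows downward; lengths in m; the calibration is good to about 2 mm. A picture is of the moment at which its call begins: read the wrist's pose just before it. camera_info takes no time and is no camera call.
- r.finish_job(): hands the job in; it is judged then, once.
Trained networks look in the newest picture that a camera, given by its name, has taken for a name from the list of things; names that differ only in an ending like _2 or _b are one class to them, and where a whole thing is asked for, a point or a joint stands for the part that bears it (a point fixed in the world has none). Each returns a list of dicts, best first, with "confidence" (0 to 1); they miss things now and then, are a little off and sometimes report something else, mostly with a low value. They report only what shows in the picture. A call takes as long as a camera call. They do not tell look-alikes from the thing itself.
- nets.spot_in(camera, query): "box" ([left, top, width, height] as shares, 0 to 1, of the picture: columns of its width, rows of its height, round what is visible of it).
- nets.place_of(camera, query): "position" ([column, row] as shares, 0 to 1, of the picture: columns of its width, rows of its height: a listed point, or the origin of a listed thing).
The state is a dict: "clock": time; "q": joint angles; "qd": joint speeds; "joint_torque": joint torques, N m; "tool_pos": TCP position; "eef_rot": TCP orientation; "contact_force": force on the tool from outside, world axes, zero at the start; "moment": the same for the moment, N m; "opening": opening from 0.0 (shut) to 1.0 (fully open); "finger_force": force on a finger pad.
Only numpy, scipy, OpenCV 4.12 (cv2) and the standard library are available. Lean on these libraries where they do the work, as an engineer would, in place of code of your own. Each camera call takes 0.05 s, during which the arm holds its last target. There are 200 camera calls.

### The job

Of the two identical plain metal screw-lid tins one is full of steel parts and the other is almost empty, and they look the same. Feel by lifting which one is the heavy one and stand it upright in the middle of the round black tray, without dropping either; the light tin stays or goes back upright on the bare table top.

Things in the scene. Friction and masses are not known exactly. Their poses are not given: they have to be found in the camera images.
- tin_1: one of two identical closed round tins of plain bare steel with ribbed lids, 54 mm diameter (55 over the lid's ribs), 48 mm high; origin at the centre of its underside, z up. The lid does not come off; grasp it across the diameter, at half height. Either tin may be the heavy one: the heavy one weighs 0.44 to 0.64 kg, the light one about 0.06 kg, which is new at every start
- tin_2: the other tin, same shape, size and looks; origin at the centre of its underside, z up. It is heavy when tin_1 is light, and light when tin_1 is heavy
- tray: the round flat black tray, 68 mm diameter, 6 mm thick, with a flat top, fixed to the table; origin at the centre of its underside on the table top, z up
Things that resemble listed ones, but are neither listed nor needed, are in the scene too. Leave any blue look-alike of the tin_1 alone.

How it is judged:
At the end, for the whole second after the job is handed in: The heavy tin (it loads the tray with more than 2.5 N) stands upright (within 0.1 rad) flat on the tray, its centre within 18 mm of the tray's centre; the light tin stands upright on the bare table top; both are released and at rest (angle between each of tin_1, tin_2's own z axis and vertical below 0.1 rad and linear speed of each of tin_1, tin_2 below 0.02 m/s and ((horizontal distance between tin_1 and tray below 0.018 m and height (world z) of tin_1 below 0.01 m and contact force between tin_1 and tray above 2.5 N and height (world z) of tin_2 between -0.005 and 0.003 m) or (horizontal distance between tin_2 and tray below 0.018 m and height (world z) of tin_2 below 0.01 m and contact force between tin_2 and tray above 2.5 N and height (world z) of tin_1 between -0.005 and 0.003 m))); the robot touches nothing.
It fails at once if a tin is let fall: out of the fingers and moving faster than 0.4 m/s with its underside more than 30 mm above the table top ((height (world z) of tin_1 above 0.03 m and linear speed of tin_1 above 0.4 m/s and contact force between tin_1 and the fingers below 0.1 N) or (height (world z) of tin_2 above 0.03 m and linear speed of tin_2 above 0.4 m/s and contact force between tin_2 and the fingers below 0.1 N)).
It also fails if it takes over 56 s, if anything falls off the work surface, if the arm or the gripper's body presses on something with over 40 N, if the wrist force passes 120 N, or if a joint passes its speed limit or range.

## Working session

There is one attempt and no reset: what is moved stays moved. The work goes in short steps, Python scripts to look and compute and a shell command to move; the robot and the scene stay as the last step left them, time stands still between calls to the robot, and variables do not carry over. Pictures are saved under pics/ and viewed, at most 10 in all, crops included, and the job is handed in when it is done.

```bash
mkdir -p pics; cat > h.py <<'E'
import numpy as np, cv2
from plant import r, eyes, nets
from scipy.spatial.transform import Rotation as R
def cam(name):
    i=eyes.camera_info(name); K=np.array(i["K"]);D=np.array(i["D"])
    if name=="wrist":
        s=r.get_state(); T=np.eye(4);T[:3,:3]=R.from_quat(s["eef_rot"]).as_matrix();T[:3,3]=s["tool_pos"]
        C=T@np.array(i["T_tool_cam"])
    else: C=np.linalg.inv(np.array(i["world_to_cam"]))
    return K,D,C
def at(c,uv,z):
    K,D,C=c
    p=cv2.undistortPoints(np.array([[uv]],float),K,D)[0,0]
    d=C[:3,:3]@np.array([p[0],p[1],1.]); o=C[:3,3]
    return o+d*(z-o[2])/d[2]
def look(name,qs=("tin_1","tray"),save=None):
    c=cam(name); im,dep=eyes.snapshot(name)
    if save: cv2.imwrite("pics/"+save,im)
    for q in qs:
        for d in nets.place_of(name,q):
            uv=np.array(d["position"])*[640,480]
            print(name,q,round(d["confidence"],2),uv.round(),at(c,uv,0).round(4))
    return c,im,dep
E
python3 - <<'E'
from h import *
look("scene",save="a.png"); look("side",save="b.png")
s=r.get_state();print(s)
E
```

```text
scene tin_1 0.9 [396. 215.] [ 0.5033 -0.2097  0.    ]
scene tin_1 0.79 [380. 244.] [ 0.4727 -0.1252 -0.    ]
scene tin_1 0.77 [344. 216.] [ 0.5762 -0.1302  0.    ]
scene tin_1 0.76 [255. 328.] [0.4972 0.1731 0.    ]
scene tray 0.95 [319. 284.] [ 0.4869  0.0292 -0.    ]
side tin_1 0.94 [301. 306.] [ 0.4729 -0.1201  0.    ]
side tin_1 0.91 [337. 351.] [ 0.5061 -0.2194  0.    ]
side tin_1 0.78 [362. 302.] [ 0.5689 -0.1307  0.    ]
side tin_1 0.73 [288. 200.] [0.5009 0.1822 0.    ]
side tray 0.75 [294. 246.] [0.4872 0.0304 0.    ]
{'clock': 0.3, 'q': array([ 1.25978511,  0.68940354, -0.19455466,  1.56559491,  0.15729997,
        0.90251006, -0.21513509]), 'qd': array([ 0.0001007 , -0.00193705,  0.00225892, -0.00155384,  0.00048696,
        0.00118408, -0.00024155]), 'joint_torque': array([ 1.61707823e-03, -5.26983261e+01, -1.26435343e+00, -1.53402758e+01,
       -5.21376100e-02,  3.46302717e-03,  1.11175618e-04]), 'tool_pos': array([ 0.21119639, -0.58805314,  0.23847319]), 'eef_rot': array([ 9.85175879e-01,  1.71547129e-01, -6.67168866e-05, -2.56961279e-04]), 'contact_force': array([ 0.01822065,  0.52935138, -0.25873471]), 'moment': array([ 0.06710894,  0.00831461, -0.00062634]), 'finger_force': 0.0, 'opening': 0.9981793890104349}
```

View pics/a.png

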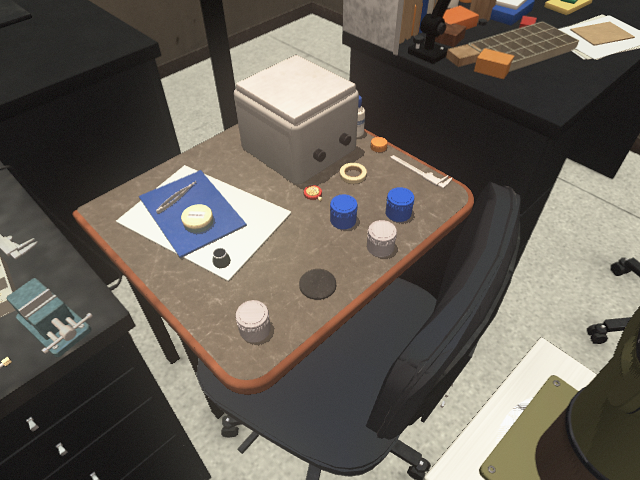

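View pics/b.png

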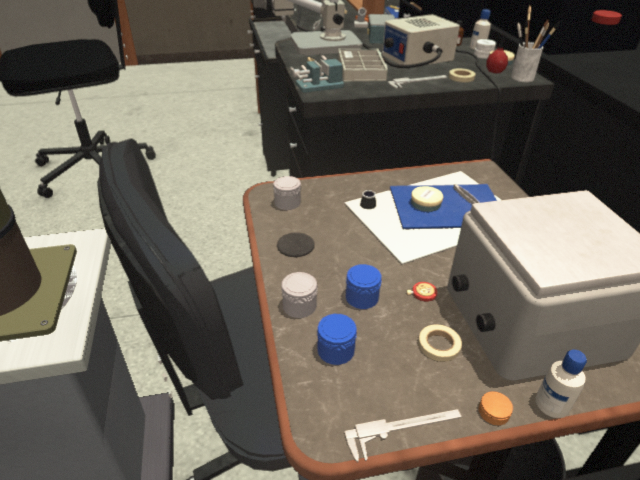

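The bare-steel tins are at scene px (381,240) and (253,322), and the tray is at (318,284). Blue look-alikes sit at (343,212) and (400,205), close to the first tin. A chair back stands near the front of the table, so I'll check its height.

```bash
python3 - <<'E'
from h import *
for n in ("scene","side"):
    K,D,C=cam(n); im,dep=eyes.snapshot(n)
    v,u=np.mgrid[0:480:3,0:640:3]; z=dep[v,u]
    p=cv2.undistortPoints(np.stack([u,v],-1).reshape(-1,1,2).astype(float),K,D)[:,0]
    P=np.c_[p,np.ones(len(p))]*z.reshape(-1,1); P=P@C[:3,:3].T+C[:3,3]
    P=P[z.ravel()>0]
    H=[]
    print(n,"max z per cell; rows x 0.1.., cols y -0.7..0.4 step .1")
    for x in np.arange(-.1,1.0,.1):
        row=[]
        for y in np.arange(-.8,.5,.1):
            m=(P[:,0]>x)&(P[:,0]<x+.1)&(P[:,1]>y)&(P[:,1]<y+.1)
            row.append("%5.2f"%P[m,2].max() if m.any() else "  .  ")
        print("%.1f"%x,*row)
E
```

```text
scene max z per cell; rows x 0.1.., cols y -0.7..0.4 step .1
-0.1   .     .     .     .     .     .     .     .    0.22   .     .     .     .  
0.0 -0.56 -0.65   .     .     .     .    0.01  0.30  0.31  0.01   .     .     .  
0.1 -0.62 -0.64 -0.65 -0.65 -0.65 -0.65  0.00  0.18  0.20  0.19   .     .     .  
0.2 -0.65 -0.65 -0.65 -0.65 -0.65  0.20  0.22  0.22  0.22  0.20   .     .     .  
0.3  0.15  0.15  0.15 -0.65 -0.65  0.20  0.21  0.12 -0.19 -0.19 -0.20   .     .  
0.4  0.17  0.15  0.15   .    0.01  0.05  0.05  0.05  0.01  0.05  0.05   .     .  
0.5  0.17  0.18  0.18   .    0.01  0.05  0.05  0.05  0.01  0.05  0.05  0.20  0.20
0.6  0.17  0.21  0.24   .    0.02  0.07  0.07  0.01  0.01  0.04  0.00  0.20  0.20
0.7  0.21  0.23  0.27  0.27  0.17  0.17  0.17  0.01  0.04  0.04  0.00  0.15  0.18
0.8  0.18  0.22  0.26   .    0.17  0.17  0.17  0.01  0.02  0.02  0.01  0.15  0.15
0.9   .     .    0.23   .     .    0.17  0.17  0.01  0.01  0.01  0.00  0.15   .  
side max z per cell; rows x 0.1.., cols y -0.7..0.4 step .1
-0.1   .     .     .     .     .     .   -0.09   .     .     .     .     .   -0.65
0.0   .     .     .     .     .     .    0.01  0.17  0.18  0.01 -0.65 -0.65 -0.65
0.1   .     .     .     .     .     .    0.00  0.18  0.18  0.00 -0.65 -0.65 -0.66
0.2   .     .     .     .     .    0.20  0.22  0.22  0.22  0.20 -0.65   .     .  
0.3   .     .     .     .     .    0.20  0.21 -0.19 -0.19 -0.19 -0.20   .     .  
0.4   .     .     .     .    0.01  0.05  0.05  0.05  0.01  0.05  0.00   .     .  
0.5   .     .     .     .    0.01  0.05  0.05  0.05  0.01  0.05  0.00  0.20  0.20
0.6   .     .    0.15   .    0.02  0.07  0.07  0.01  0.01  0.03  0.00  0.20  0.20
0.7   .     .    0.15   .    0.17  0.17  0.17  0.01  0.04  0.04  0.00  0.15  0.18
0.8   .     .     .     .    0.17  0.17  0.17   .    0.02  0.02  0.01  0.15  0.24
0.9   .     .     .     .    0.05  0.17  0.17   .    0.01  0.01  0.00  0.16  0.23
```

```bash
python3 -m pendant '[{"dz":50},{"dz":100},{"dz":100,"dx":20,"dy":40,"twist":-0.1},{"dz":100,"dx":40,"dy":80,"twist":-0.2},{"dz":100,"dx":60,"dy":120,"twist":-0.3},{"dz":100,"dx":80,"dy":160,"twist":-0.4},{"dz":100,"dx":100,"dy":200,"twist":-0.5},{"dz":100,"dx":120,"dy":240,"twist":-0.6}]' 30; python3 -m pendant '[{"dx":20,"dy":35,"twist":-0.05},{"dx":40,"dy":70,"twist":-0.1},{"dx":60,"dy":105,"twist":-0.2},{"dx":85,"dy":145,"twist":-0.27},{"dx":110,"dy":185,"twist":-0.27},{"dx":140,"dy":225,"twist":-0.27},{"dx":140,"dy":225,"dz":-50,"twist":-0.27},{"dx":140,"dy":225,"dz":-90,"twist":-0.27}]'
```

```text
validation failed for argument at $[0]...
validation failed for argument at $[0]...
```

All keys are evidently required in each row.

```bash
python3 -m pendant '[{"claw":1,"dx":0,"dy":0,"dz":50,"twist":0},{"claw":1,"dx":0,"dy":0,"dz":100,"twist":0},{"claw":1,"dx":20,"dy":40,"dz":100,"twist":-0.1},{"claw":1,"dx":40,"dy":80,"dz":100,"twist":-0.2},{"claw":1,"dx":60,"dy":120,"dz":100,"twist":-0.3},{"claw":1,"dx":80,"dy":160,"dz":100,"twist":-0.4},{"claw":1,"dx":100,"dy":200,"dz":100,"twist":-0.5},{"claw":1,"dx":120,"dy":240,"dz":100,"twist":-0.6}]' 30
```

```text
clock: 1.2
tool_pos: [0.3319, -0.3465, 0.339]
eef_rot: [0.992, -0.129, 0.0, 0.0]
contact_force: [1.1, -1.2, 0.6]
opening: 1.0
finger_force: 0.0
```

```bash
python3 -m pendant '[{"claw":0.8,"dx":20,"dy":35,"dz":0,"twist":-0.07},{"claw":0.8,"dx":40,"dy":70,"dz":0,"twist":-0.14},{"claw":0.8,"dx":60,"dy":105,"dz":0,"twist":-0.2},{"claw":0.8,"dx":85,"dy":145,"dz":0,"twist":-0.27},{"claw":0.8,"dx":110,"dy":185,"dz":0,"twist":-0.27},{"claw":0.8,"dx":140,"dy":223,"dz":-40,"twist":-0.27},{"claw":0.8,"dx":140,"dy":223,"dz":-90,"twist":-0.27},{"claw":0.8,"dx":140,"dy":223,"dz":-120,"twist":-0.27}]'
python3 -m pendant '[{"claw":0.8,"dx":0,"dy":0,"dz":0,"twist":0},{"claw":0.8,"dx":0,"dy":0,"dz":0,"twist":0}]'
python3 - <<'E'
from h import *
c,im,d=look("wrist",save="c.png")
print(c[2].round(3))
E
```

```text
clock: 2.0
tool_pos: [0.4725, -0.1228, 0.2173]
eef_rot: [0.966, -0.257, 0.001, -0.001]
contact_force: [0.3, -0.2, 0.2]
opening: 0.798
finger_force: 0.0
clock: 2.2
tool_pos: [0.4713, -0.1255, 0.2192]
eef_rot: [0.966, -0.26, -0.0, 0.0]
contact_force: [0.1, -0.8, 0.4]
opening: 0.798
finger_force: 0.0
wrist tin_1 0.93 [383. 126.] [ 0.5022 -0.2147  0.    ]
wrist tin_1 0.75 [ 61. 321.] [0.4965 0.1732 0.    ]
wrist tin_1 0.73 [312. 208.] [ 0.4678 -0.121   0.    ]
wrist tin_1 0.66 [255. 112.] [ 0.57  -0.121  0.   ]
wrist tray 0.87 [173. 264.] [0.4889 0.0295 0.    ]
[[-0.502 -0.82  -0.277  0.543]
 [-0.865  0.476  0.159 -0.167]
 [ 0.001  0.32  -0.948  0.365]
 [ 0.     0.     0.     1.   ]]
```

View pics/c.png

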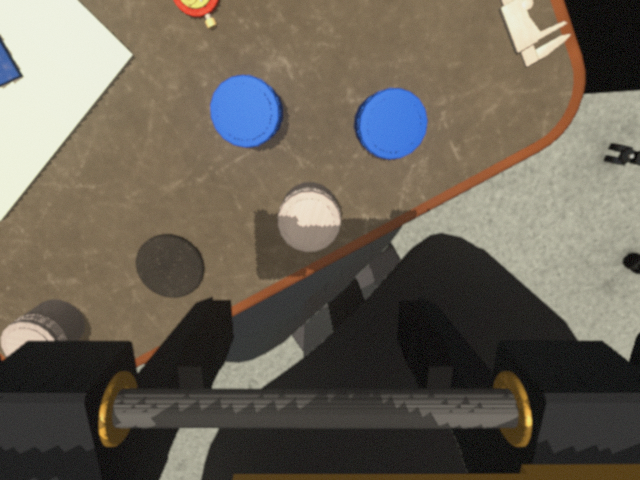

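The wrist view shows the steel tin at px (310,218), the tray at (170,265), the second tin at (45,330), and the blue ones clear of the finger line. I'll refine the position from depth.

```bash
cat >> h.py <<'E'
def top(name,xy,z0=.043,z1=.06,rad=.045):
    K,D,C=cam(name); im,dep=eyes.snapshot(name)
    v,u=np.mgrid[0:480,0:640]; z=dep.ravel()
    p=cv2.undistortPoints(np.stack([u,v],-1).reshape(-1,1,2).astype(float),K,D)[:,0]
    P=(np.c_[p,np.ones(len(p))]*z[:,None])@C[:3,:3].T+C[:3,3]
    m=(z>0)&(P[:,2]>z0)&(P[:,2]<z1)&(np.hypot(P[:,0]-xy[0],P[:,1]-xy[1])<rad)
    Q=P[m]; (c,rd)=cv2.minEnclosingCircle(Q[:,:2].astype(np.float32))
    print(name,"n",m.sum(),"circle",np.round(c,4),round(rd,4),"mean",Q.mean(0).round(4))
E
python3 - <<'E'
from h import *
top("wrist",(.471,-.121)); top("scene",(.471,-.121)); top("scene",(.499,.178));top("scene",(.487,.03),.003,.012,.05)
print(r.get_state()["tool_pos"])
E
```

```text
wrist n 2970 circle [ 0.4686 -0.1188] 0.0274 mean [ 0.4696 -0.1188  0.0482]
scene n 506 circle [ 0.4694 -0.1182] 0.0278 mean [ 0.4673 -0.117   0.0485]
scene n 746 circle [0.4966 0.1739] 0.0276 mean [0.4954 0.1752 0.0483]
scene n 918 circle [0.4875 0.0298] 0.0493 mean [0.4879 0.0331 0.0062]
[ 0.47186765 -0.12562608  0.21993707]
```

```bash
python3 -m pendant '[{"claw":0.8,"dx":-2,"dy":6,"dz":-40,"twist":0},{"claw":0.8,"dx":-2,"dy":6,"dz":-80,"twist":0},{"claw":0.8,"dx":-2,"dy":6,"dz":-120,"twist":0},{"claw":0.8,"dx":-2,"dy":6,"dz":-150,"twist":0},{"claw":0.8,"dx":-2,"dy":6,"dz":-175,"twist":0},{"claw":0.8,"dx":-2,"dy":6,"dz":-195,"twist":0},{"claw":0.8,"dx":-2,"dy":6,"dz":-205,"twist":0},{"claw":0.8,"dx":-2,"dy":6,"dz":-211,"twist":0}]' 40
python3 -m pendant '[{"claw":0.8,"dx":0,"dy":0,"dz":0,"twist":0},{"claw":0.3,"dx":0,"dy":0,"dz":0,"twist":0},{"claw":0.3,"dx":0,"dy":0,"dz":0,"twist":0},{"claw":0.3,"dx":0,"dy":0,"dz":0,"twist":0},{"claw":0.3,"dx":0,"dy":0,"dz":0,"twist":0},{"claw":0.3,"dx":0,"dy":0,"dz":0,"twist":0},{"claw":0.3,"dx":0,"dy":0,"dz":0,"twist":0},{"claw":0.3,"dx":0,"dy":0,"dz":0,"twist":0}]' 40
```

```text
clock: 3.35
tool_pos: [0.4695, -0.1193, 0.0074]
eef_rot: [0.966, -0.26, 0.0, 0.0]
contact_force: [0.6, -1.2, 0.0]
opening: 0.802
finger_force: 0.0
clock: 4.15
tool_pos: [0.47, -0.1193, 0.0086]
eef_rot: [0.966, -0.26, 0.001, -0.0]
contact_force: [0.4, 0.2, 6.4]
opening: 0.608
finger_force: 40.0
```

```bash
python3 -m pendant '[{"claw":0.3,"dx":0,"dy":0,"dz":8,"twist":0},{"claw":0.3,"dx":0,"dy":0,"dz":16,"twist":0},{"claw":0.3,"dx":0,"dy":0,"dz":24,"twist":0},{"claw":0.3,"dx":0,"dy":0,"dz":24,"twist":0},{"claw":0.3,"dx":0,"dy":0,"dz":24,"twist":0},{"claw":0.3,"dx":0,"dy":0,"dz":24,"twist":0},{"claw":0.3,"dx":0,"dy":0,"dz":24,"twist":0},{"claw":0.3,"dx":0,"dy":0,"dz":24,"twist":0}]' 40
python3 - <<'E'
from h import *
F=[]
for i in range(8): eyes.snapshot("side"); F.append(r.get_state()["contact_force"])
print(np.mean(F,0),np.std(F,0))
E
```

```text
clock: 4.95
tool_pos: [0.4691, -0.1192, 0.0315]
eef_rot: [0.966, -0.26, -0.0, 0.0]
contact_force: [0.2, 0.3, -5.5]
opening: 0.609
finger_force: 40.0
[-0.05307205 -0.12286935 -4.49942548] [0.35757701 0.30282727 0.42409761]
```

Lift force is about 4.5 N, or 0.46 kg, so this is the heavy tin. Next I carry it to the tray.

```bash
python3 -m pendant '[{"claw":0.3,"dx":2,"dy":15,"dz":0,"twist":0},{"claw":0.3,"dx":5,"dy":45,"dz":0,"twist":0},{"claw":0.3,"dx":9,"dy":80,"dz":0,"twist":0},{"claw":0.3,"dx":14,"dy":115,"dz":0,"twist":0},{"claw":0.3,"dx":17,"dy":140,"dz":0,"twist":0},{"claw":0.3,"dx":18,"dy":149,"dz":0,"twist":0},{"claw":0.3,"dx":18,"dy":149,"dz":-6,"twist":0},{"claw":0.3,"dx":18,"dy":149,"dz":-12,"twist":0}]' 40
python3 -m pendant '[{"claw":0.3,"dx":0,"dy":0,"dz":-2,"twist":0},{"claw":0.3,"dx":0,"dy":0,"dz":-4,"twist":0},{"claw":0.3,"dx":0,"dy":0,"dz":-5,"twist":0},{"claw":0.3,"dx":0,"dy":0,"dz":-5,"twist":0},{"claw":0.3,"dx":0,"dy":0,"dz":-5,"twist":0}]' 40
python3 - <<'E'
from h import *
look("wrist",save="d.png"); look("side",save="e.png")
E
```

```text
clock: 6.15
tool_pos: [0.4871, 0.028, 0.0194]
eef_rot: [0.965, -0.26, 0.0, 0.001]
contact_force: [0.2, -1.5, -3.8]
opening: 0.609
finger_force: 40.0
clock: 6.65
tool_pos: [0.4874, 0.0296, 0.0148]
eef_rot: [0.966, -0.26, 0.0, -0.0]
contact_force: [1.0, 0.5, -4.3]
opening: 0.609
finger_force: 40.0
wrist tin_1 0.56 [316. 309.] [0.4837 0.0308 0.    ]
side tin_1 0.97 [335. 349.] [ 0.5048 -0.2157  0.    ]
side tin_1 0.77 [363. 299.] [ 0.573  -0.1242  0.    ]
side tin_1 0.7 [295. 243.] [0.4905 0.0409 0.    ]
side tin_1 0.65 [290. 201.] [0.5043 0.1777 0.    ]
side tray 0.7 [295. 246.] [0.4883 0.0299 0.    ]
```

View pics/e.png

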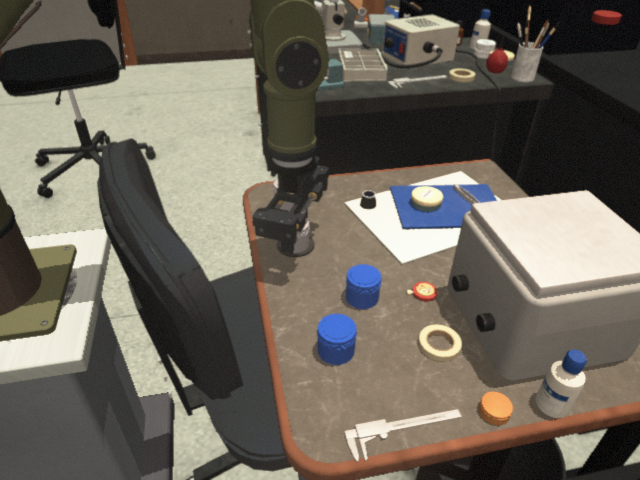

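The tin is over the tray at px (295,243), about 1 mm up. I'll lower it to contact.

```bash
python3 -m pendant '[{"claw":0.3,"dx":0,"dy":0,"dz":-1,"twist":0},{"claw":0.3,"dx":0,"dy":0,"dz":-1.5,"twist":0},{"claw":0.3,"dx":0,"dy":0,"dz":-1.5,"twist":0},{"claw":0.3,"dx":0,"dy":0,"dz":-1.5,"twist":0}]' 40
```

```text
clock: 7.35
tool_pos: [0.4873, 0.0299, 0.0145]
eef_rot: [0.966, -0.259, 0.0, -0.0]
contact_force: [-2.3, -0.1, 10.8]
opening: 0.606
finger_force: 40.0
```

Contact is made at +10.8 N, so I release and rise.

```bash
python3 -m pendant '[{"claw":0.3,"dx":0,"dy":0,"dz":1,"twist":0},{"claw":0.82,"dx":0,"dy":0,"dz":1,"twist":0},{"claw":0.82,"dx":0,"dy":0,"dz":1,"twist":0},{"claw":0.82,"dx":0,"dy":0,"dz":1,"twist":0},{"claw":0.82,"dx":0,"dy":0,"dz":1,"twist":0},{"claw":0.82,"dx":0,"dy":0,"dz":20,"twist":0},{"claw":0.82,"dx":0,"dy":0,"dz":60,"twist":0},{"claw":0.82,"dx":0,"dy":0,"dz":110,"twist":0}]' 40
python3 -m pendant '[{"claw":0.82,"dx":0,"dy":0,"dz":50,"twist":0},{"claw":0.82,"dx":0,"dy":0,"dz":100,"twist":0},{"claw":0.82,"dx":0,"dy":-50,"dz":150,"twist":0},{"claw":0.82,"dx":0,"dy":-100,"dz":200,"twist":0},{"claw":0.82,"dx":0,"dy":-150,"dz":200,"twist":0},{"claw":0.82,"dx":0,"dy":-200,"dz":200,"twist":0},{"claw":0.82,"dx":0,"dy":-200,"dz":200,"twist":0}]'
python3 - <<'E'
from h import *
look("scene",save="f.png"); top("scene",(.487,.03),.047,.065,.05); top("scene",(.497,.175)); top("wrist",(.487,.03),.047,.065,.05)
s=r.get_state();print(s["tool_pos"],s["clock"],s["finger_force"])
E
```

```text
clock: 8.15
tool_pos: [0.486, 0.0297, 0.1232]
eef_rot: [0.966, -0.26, -0.002, 0.001]
contact_force: [0.5, -0.0, -0.4]
opening: 0.821
finger_force: 0.0
clock: 8.85
tool_pos: [0.4866, -0.1743, 0.3244]
eef_rot: [0.965, -0.261, 0.001, 0.001]
contact_force: [0.6, -0.5, -0.1]
opening: 0.815
finger_force: 0.0
scene tin_1 0.96 [399. 212.] [ 0.5034 -0.22    0.    ]
scene tin_1 0.93 [253. 326.] [0.5035 0.1727 0.    ]
scene tin_1 0.79 [341. 220.] [ 0.5737 -0.1173  0.    ]
scene tin_1 0.63 [317. 280.] [0.4975 0.025  0.    ]
scene tray 0.57 [318. 284.] [0.4885 0.0304 0.    ]
scene n 641 circle [0.4854 0.0292] 0.0283 mean [0.4841 0.0319 0.0541]
scene n 750 circle [0.497  0.1746] 0.0277 mean [0.4954 0.1754 0.0483]
wrist n 1632 circle [0.486  0.0301] 0.0275 mean [0.4868 0.0283 0.0539]
[ 0.48713656 -0.16854059  0.32281682] 9.15 0.0
```

View pics/f.png

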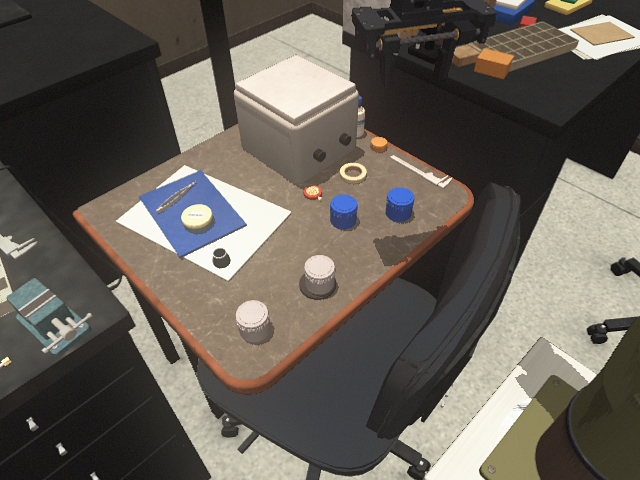

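The tin stands centred on the tray at px (319,276), top at 54 mm and within about 2 mm of the centre. The light tin is upright on the table at (253,320), untouched, and the arm is clear.

```bash
python3 -c "
from plant import r
print(r.finish_job())"
```

```text
the job is handed in; nothing more can be done
None
```

The heavy tin (about 4.5 N when lifted) stands released about 2 mm from the tray's centre, the other tin was never lifted and stands upright on the bare table, and I handed the job in (no verdict was returned).

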